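# Change gear on the balm turntable and start it

### The arm

A 6-joint arm with a two-finger parallel gripper is mounted at the origin on a cart in front of the work surface, level with it; the furniture and walls round the work are solid. World frame = base frame: x ahead of the robot, y to its left, z up, the work surface at z = 0. Lengths are in m, angles in rad, forces in N, time in s.
With the tool pointing down it reaches from about 0.325 to 0.9 m from the base axis. Payload 3.5 kg.
Tool frame: the origin (TCP) lies at the very end of the fingers, on their centre line; the grasp point (between the pads) lies 19 mm behind it (ctrl.grip_point_offset is the distance from the TCP to the grasp point, in m); z points along the fingers, y is the line along which they close (so a half turn about z gives the same grasp; the last joint's range is limited). The gripper opens to 85 mm and grips with 20 to 120 N. Pads are 22 mm wide; open, the fingers measure 114 mm over their backs; the gripper's body (76 mm by 85 mm) begins 54 mm behind the grasp point. The pads swing forward as they close: fully open they stand 13 mm farther back than shut.
Start: joints at [1.049, 0.276, -0.026, 1.268, 0, 1.467], TCP at [0.254, 0.571, 0.231] pointing down, gripper open.
Joint ranges: [-3.12, 3.12], [-0.85, 1.88], [-1.08, 1.24], [-1.95, 2.15], [-1.57, 1.53], [-3.14, 3.14]. Speed limits (rad/s): [2.57, 2.57, 3.14, 3.14, 3.14, 3.14].

### API

Orientations are given as a rotation vector (axis times angle).
In Python, from station import ctrl gives the robot as it stands.
- The arm moves only by the shell command python3 -m jog 'ROWS' [FORCE]. ROWS is JSON, a list of rows, each a list of 3 entries, a list of its own where there are three numbers: the shift along the world's x, y, z as a fraction of full scale, then the turn, a rotation vector about the world's x, y, z as a fraction of full scale, then the gripper's target within -1 to 1 (shut at 1, half-way at 0, fully open at -1). A call has 1 to 5 rows; each row shifts and turns the commanded pose from where the row before left it; what a row does not reach is not made up. Full scale, the value 1, is 10 cm for a shift and 120 degrees for a turn. A row lasts 1/8 s, in which the tool goes at most 62.5 mm and 10.7 degrees, less where a joint would pass 70% of its speed; a pose out of reach is approached as far as the arm can. A call with a number of a shift or a turn outside -1 to 1 is refused whole. A call with a gripper value outside its range is refused whole. The fingers move at their own pace and stop on an object; FORCE is the grip in N (left out, the last holds). Time passes only in rows, so rows that do not move let the fingers close. It gives the time, the measured TCP pose, the force, the opening and the grip force at its end, in the units of the state.
- ctrl.get_state(): the state, without advancing time (a new reading comes with each control period).
- ctrl.read_camera(name): name is "scene" or "top" or "wrist"; returns (picture, depth): 400x640x3 uint8, red, green, blue; 400x640 float32, m along the optical axis (not along the pixel's ray), 0 where there is no reading.
- ctrl.camera_model(name): a dict with "mtx" (3x3 intrinsics, pixels), "R" (3x3) and "t" (3): a world point X has camera coordinates R X + t. Camera axes: x right, y down, z forward; pixel columns grow to the right and rows downward; lengths in m; the calibration is good to about 2 mm. A picture is of the moment at which its call begins: read the wrist's pose just before it. camera_model takes no time and is no camera call; for the wrist camera it gives the pose at the moment of the call.
- ctrl.job_done(): hands the job in; it is judged then, once.
The state is a dict: "clock": time; "joint_pos": joint angles; "dq": joint speeds; "joint_efforts": joint torques, N m; "ee_pos": TCP position; "eef_rot": TCP orientation; "ft_force": force on the tool from outside, world axes, zero at the start; "wrist_torque": the same for the moment, N m; "opening": finger opening in m; "grip_force": force on a finger pad.
Only numpy, scipy, OpenCV 4.12 (cv2) and the standard library are available. Lean on these libraries where they do the work, as an engineer would, in place of code of your own. Each camera call takes 0.05 s, during which the arm holds its last target. There are 200 camera calls.

### The job

The bench turntable has been left in the wrong gear. With the fingertips, push its ball-topped gear lever out of the middle slot, through the open gate and fully home into the slot marked by the yellow badge; then, with the lever in gear, press the green start button right down and let it spring back. Push the lever, do not grip or force it, and leave the red stop button, the open tins, the spatula and the marker alone.

Things in the scene. Friction and masses are not known exactly. Their poses are not given: they have to be found in the camera images.
- turntable: teal bench turntable for balm tins, fixed, 170 x 380 mm. Origin on the table under its middle; x to its back, y to its left, z up; turned up to 0.3 rad. Right part (y -180 to +32 mm): gearbox 87 mm high with gate, lever and both buttons on top. Left part: platter 156 mm across, centre at y +115 mm, top at 74 mm; it does not turn.
- gate_centre (a point): centre of the top of the steel gate plate, 92 mm above the table; axes as the turntable's. Three columns of slots run along x at y = -24, 0, +24 mm, joined only by the cross channel at x = 0 (neutral). Slots are 15 mm wide, channel 16, stem 9; lands between columns have round noses. At plate height the slot ends stop the stem's axis at x = -22 or +22 mm.
- lever_knob (a point): centre of the black ball (32 mm across) on top of the lever, 55 mm above gate_centre when upright. The lever tilts about a point 70 mm below gate_centre, 125 mm from the ball's centre, so the ball moves about 1.75 times as far as the stem in the plate: 37 mm along x to a slot end, 40 mm along y to an outer column; it sinks up to 12 mm.
- lever_stem (a point): point on the axis of the lever's 9 mm stem, 70 mm from its pivot: shows where the stem stands in the gate plate. It starts in the middle column's slot nearer the robot (black badge), not always at its very end.
- gear_along (a joint): tilt of the lever along the turntable's x, rad; 0 in neutral, positive to the back (+x), about -0.30 and +0.30 at the slot ends. Friction holds it where it is left: about 3 N at the ball moves it.
- gear_across (a joint): tilt of the lever along the turntable's y, rad; 0 in the middle column, positive to the left (+y), about +0.33 and -0.33 in the outer columns. Same friction.
- badge_yellow: yellow disc, 16 mm across, fixed on the gate plate just beyond the end of the wanted slot. Yellow, blue, green and red badges mark the four outer slots in changing order, at x = +-37.5 and y = +-24 mm from gate_centre; with the lever home the stem's axis stands about 15.5 mm from the badge's centre, the ball almost over it. Origin: centre of its underside.
- start (a joint): travel of the green start button, m: 0 up, 0.006 right down. Spring: moves from about 1.5 N, right down at 5 N.
- start_top (a point): centre of the top of the green start button, 26 mm in diameter, facing up, 109 mm above the table, near edge of the gearbox; it moves with the button.
- stop (a joint): travel of the red stop button (32 mm, far edge of the gearbox), m: 0 up; not to be pressed.
- platter_tin: open balm tin with pink filling, 70 mm across, 31 mm high, loose on the platter. Origin: centre of its underside.
- right_tin: open balm tin, same size, loose on the table beside the right end of the turntable.
- left_tin: open balm tin, same size, loose on the table beside the left end of the turntable.
- spatula: spatula with wooden handle, 231 mm long along its y, 16 mm high, loose on the table in front of the turntable.
- marker: blue and grey marker, 132 mm long along its y, 16 mm high, loose on the table in front of the turntable.
There are look-alikes about, which are no part of the job. Leave any blue or turquoise look-alike of the platter_tin alone.

How it is judged:
By the outcome, as a careful person would: the job done as asked, in the order asked, and still so for the second after the job is handed in, with the robot touching nothing.
It also fails if it takes over 51 s, if anything falls off the work surface, if the arm or the gripper's body presses on something with over 40 N, if the wrist force passes 120 N, or if a joint passes its speed limit or range.

## Working session

There is one attempt and no reset: what is moved stays moved. The work goes in short steps, Python scripts to look and compute and a shell command to move; the robot and the scene stay as the last step left them, time stands still between calls to the robot, and variables do not carry over. Pictures are saved under pics/ and viewed, at most 10 in all, crops included, and the job is handed in when it is done.

```bash
mkdir -p pics; cat > h.py <<'E'
import numpy as np, cv2
from station import ctrl
def snap(n,f,crop=None,s=1):
    m=ctrl.camera_model(n); im,d=ctrl.read_camera(n)
    np.savez('pics/'+f+'.npz',im=im,d=d,**m)
    o=im[...,::-1]
    if crop: o=o[crop[1]:crop[3],crop[0]:crop[2]]
    cv2.imwrite('pics/'+f+'.png',cv2.resize(o,None,fx=s,fy=s,interpolation=cv2.INTER_CUBIC))
def ray(f,u,v):
    z=np.load('pics/'+f+'.npz'); K,R,t=z['mtx'],z['R'],z['t']
    return -R.T@t, R.T@np.linalg.solve(K,[u,v,1.]), z['d'][int(round(v)),int(round(u))]
def atz(f,u,v,h):
    c,r,d=ray(f,u,v); return c+r*(h-c[2])/r[2]
def dep(f,u,v):
    c,r,d=ray(f,u,v); return c+r*d
E
python3 - <<'E'
from h import *
snap('top','top0'); snap('scene','sc0')
s=ctrl.get_state(); print(s['clock'],s['ee_pos'],s['eef_rot'],s['opening'])
E
```

```text
0.1 [0.25381922 0.57036954 0.2302565 ] [-6.52921686e-01 -3.07235099e+00  3.00794973e-03] 0.08549438141031394
```

View pics/top0.png

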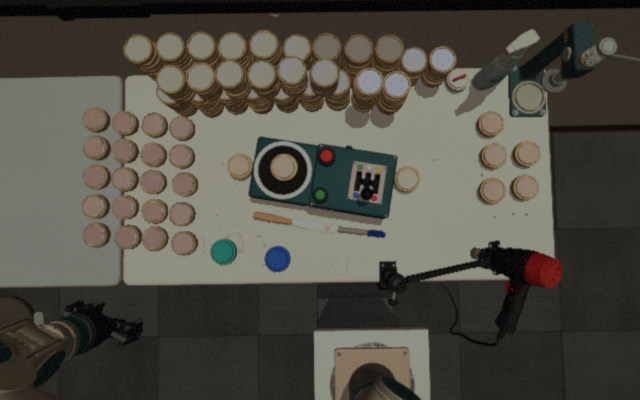

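View pics/sc0.png

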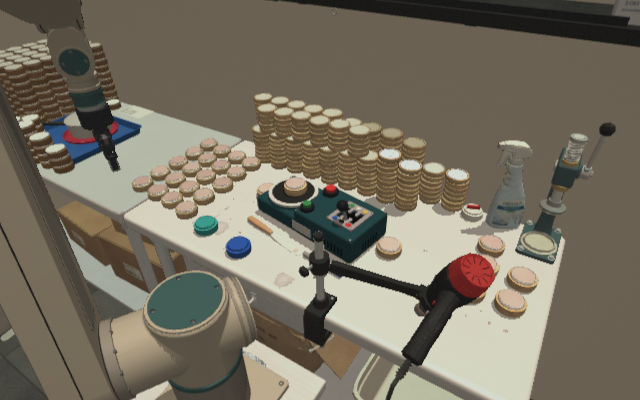

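```bash
python3 - <<'E'
from h import *
im=np.load('pics/top0.npz')['im'][...,::-1]
o=cv2.resize(im[125:230,240:410],None,fx=4.7,fy=4.7,interpolation=cv2.INTER_CUBIC)
cv2.imwrite('pics/c0.png',cv2.convertScaleAbs(o,alpha=1.6,beta=15))
for n,p in dict(start=(320,195),stop=(326,157),platin=(284,167),rt=(406,180),dryer=(390,275),dry2=(500,253),dry3=(440,272)).items(): print(n,dep('top0',*p).round(3))
for p in [(257,138),(397,153),(390,217),(250,203)]: print(p,atz('top0',*p,0.087).round(3))
E
```

```text
start [0.52  0.131 0.109]
stop [0.617 0.114 0.11 ]
platin [0.595 0.223 0.099]
rt [ 0.562 -0.103  0.033]
dryer [ 0.321 -0.035  0.162]
dry2 [ 0.37  -0.293  0.176]
dry3 [ 0.325 -0.156  0.156]
(257, 138) [0.675 0.295 0.087]
(397, 153) [ 0.628 -0.072  0.087]
(390, 217) [ 0.461 -0.049  0.087]
(250, 203) [0.504 0.315 0.087]
```

View pics/c0.png

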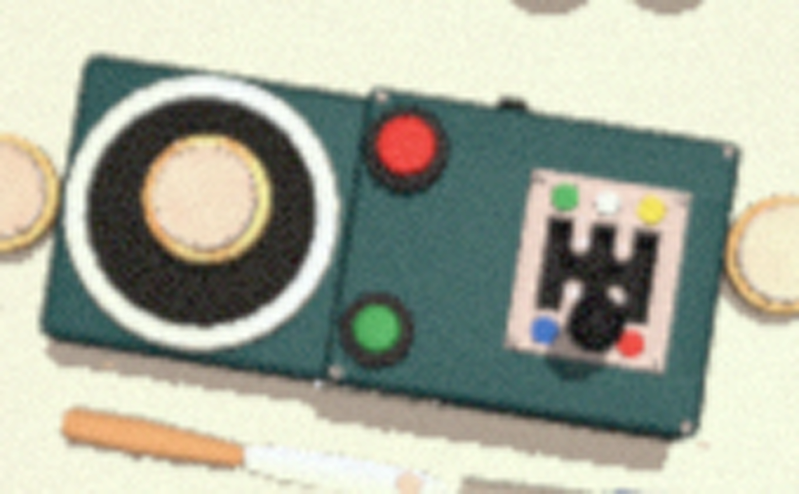

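```bash
python3 - <<'E'
from h import *
b={k:atz('top0',240+u/4.7-.4,125+v/4.7-.4,.0935) for k,(u,v) in dict(y=(651,209),g=(565,196),b=(544,330),r=(630,344)).items()}
for k in b: print(k,b[k].round(4))
c=sum(b.values())/4; print('gate',c.round(4))
x=(b['y']+b['g']-b['b']-b['r']);y=(b['g']+b['b']-b['y']-b['r'])
print(np.arctan2(x[1],x[0]),np.arctan2(-y[0],y[1]),np.linalg.norm(x)/2,np.linalg.norm(y)/2)
print('ball',atz('top0',366.2,193.1,.1414).round(4))
print('start',atz('top0',240+377/4.7-.4,125+327/4.7-.4,.109))
z=np.load('pics/top0.npz'); P=[dep('top0',u,v) for v in range(230,300) for u in range(300,560)]
P=np.array(P); 
for y0 in np.arange(-.4,.15,.05):
    q=P[(P[:,1]>y0)&(P[:,1]<=y0+.05)&(P[:,2]>.05)]
    if len(q): print(y0.round(2),'x',q[:,0].min().round(3),q[:,0].max().round(3),'zmax',q[:,2].max().round(3))
E
python3 -m jog '[[[0.4,0,0.3],[0,0,0.07],1],[[0.5,-0.5,0],[0,0,0.07],1],[[0.5,-0.5,0],[0,0,0],1],[[0.5,-0.5,0],[0,0,0],1],[[0.1,-0.5,0],[0,0,0],1]]'
```

```text
y [ 0.5856 -0.0208  0.0935]
g [0.5937 0.0265 0.0935]
b [0.5196 0.0397 0.0935]
r [ 0.511  -0.0074  0.0935]
gate [0.5525 0.0095 0.0935]
-0.1768730110841225 -0.17559249654765785 0.07552084855389046 0.0479832828600812
ball [0.5199 0.0157 0.1414]
start [0.52180653 0.13140413 0.109     ]
-0.4 x 0.302 0.378 zmax 0.276
-0.35 x 0.26 0.399 zmax 0.282
-0.3 x 0.314 0.399 zmax 0.225
-0.25 x 0.328 0.35 zmax 0.157
-0.2 x 0.318 0.34 zmax 0.16
-0.15 x 0.307 0.331 zmax 0.164
-0.1 x 0.281 0.326 zmax 0.238
-0.05 x 0.262 0.326 zmax 0.239
0.1 x 0.444 0.444 zmax 1.143
clock: 0.72
ee_pos: [0.4391, 0.3867, 0.2605]
eef_rot: [0.2, 3.135, -0.0]
ft_force: [-0.1, -0.6, 0.8]
opening: -0.0003
grip_force: 0.0
```

```bash
python3 -m jog '[[[0.1,-0.55,0],[0,0,-0.023],1],[[0.1,-0.6,0],[0,0,0],1],[[0.1,-0.6,0],[0,0,0],1],[[0.1,-0.6,0],[0,0,0],1],[[0,-0.6,0],[0,0,0],1]]'; python3 -m jog '[[[0,-0.6,0],[0,0,0],1],[[0,0,0],[0,0,0],1]]'
python3 - <<'E'
from h import *
snap('wrist','w1'); s=ctrl.get_state(); print(s['ee_pos'],s['eef_rot'],s['ft_force']); print(ctrl.camera_model('wrist'))
E
```

```text
clock: 1.35
ee_pos: [0.4769, 0.0914, 0.261]
eef_rot: [0.273, 3.13, -0.0]
ft_force: [0.3, -0.0, -0.5]
opening: 0.0001
grip_force: 0.0
clock: 1.6
ee_pos: [0.4764, 0.0298, 0.2609]
eef_rot: [-0.283, -3.128, 0.001]
ft_force: [-0.1, 0.2, -0.4]
opening: 0.0002
grip_force: 0.0
[0.47636631 0.03167772 0.26087951] [-2.79236022e-01 -3.12823679e+00 -5.21485872e-04] [ 0.42633896  0.75013165 -0.05135317]
{'mtx': array([[319.81252532,   0.        , 324.07237095],
       [  0.        , 319.81252532, 198.09810012],
       [  0.        ,   0.        ,   1.        ]]), 'R': array([[ 0.17723146,  0.98416859,  0.0010941 ],
       [ 0.94567183, -0.17060655,  0.2767638 ],
       [ 0.2725689 , -0.0480166 , -0.96093736]]), 't': array([-0.11584077, -0.48828812,  0.27960401])}
```

View pics/w1.png

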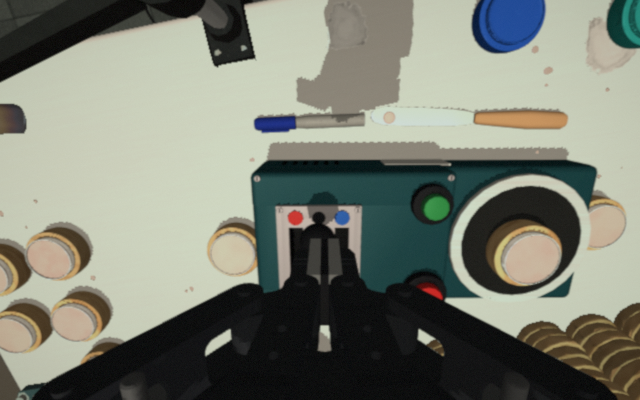

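```bash
python3 - <<'E'
from h import *
r=atz('w1',295,217.5,.0935);b=atz('w1',342,217.5,.0935)
ex=np.array([np.cos(.176),-np.sin(.176),0])
print(r.round(4),b.round(4),'gate',((r+b)/2+.0375*ex).round(4)); print('start',atz('w1',435,207,.109).round(4))
E
python3 -m jog '[[[0.02,-0.09,-0.45],[0,0,0],1],[[0,0,-0.45],[0,0,0],1],[[0,0,-0.46],[0,0,0],1],[[0,0,0],[0,0,0],1]]'
```

```text
[ 0.5092 -0.0066  0.0935] [0.5179 0.041  0.0935] gate [0.5505 0.0106 0.0935]
start [0.5178 0.1313 0.109 ]
clock: 2.15
ee_pos: [0.4745, 0.0261, 0.1217]
eef_rot: [-0.268, -3.12, -0.001]
ft_force: [0.3, -0.8, -0.1]
opening: 0.0
grip_force: 0.0
```

```bash
python3 -m jog '[[[0.12,-0.04,0],[0,0,0],1],[[0.1,-0.018,0],[0,0,0],1],[[0.1,-0.018,0],[0,0,0],1],[[0.1,-0.018,0],[0,0,0],1],[[0.08,-0.014,0],[0,0,0],1]]';python3 -m jog '[[[0,0,0],[0,0,0],1],[[0,0,0],[0,0,0],1]]'
python3 - <<'E'
from h import *
snap('top','top1'); s=ctrl.get_state(); p=s['ee_pos']-[.5515,.010,0]; c,q=np.cos(.176),np.sin(.176)
print(p[0]*c-p[1]*q,p[0]*q+p[1]*c,s['ft_force'])
E
```

```text
clock: 2.78
ee_pos: [0.5298, 0.0134, 0.1257]
eef_rot: [0.273, 3.129, -0.0]
ft_force: [-3.7, 1.2, 2.6]
opening: 0.0001
grip_force: 1.6
clock: 3.02
ee_pos: [0.5296, 0.0134, 0.1253]
eef_rot: [0.273, 3.128, -0.0]
ft_force: [0.9, 0.8, -0.2]
opening: 0.0001
grip_force: 0.0
-0.022378583631296727 -0.0004900956958161415 [0.47448942 1.09671246 0.36774186]
```

```bash
python3 -m jog '[[[-0.3,0.05,0],[0,0,0],1],[[0,0.1,0.4],[0,0,0],1],[[0.2,0.35,0.4],[0,0,0],1],[[0.4,0,0],[0,0,0],1],[[0,0,0],[0,0,0],1]]'
python3 - <<'E'
from h import *
snap('wrist','w2',(220,100,470,300),3.2); s=ctrl.get_state(); print(s['ee_pos'])
E
```

```text
clock: 3.7
ee_pos: [0.5619, 0.0639, 0.2062]
eef_rot: [0.271, 3.125, 0.0]
ft_force: [0.1, -0.6, -0.6]
opening: 0.0002
grip_force: 0.0
[0.55958276 0.06370601 0.20531967]
```

View pics/w2.png

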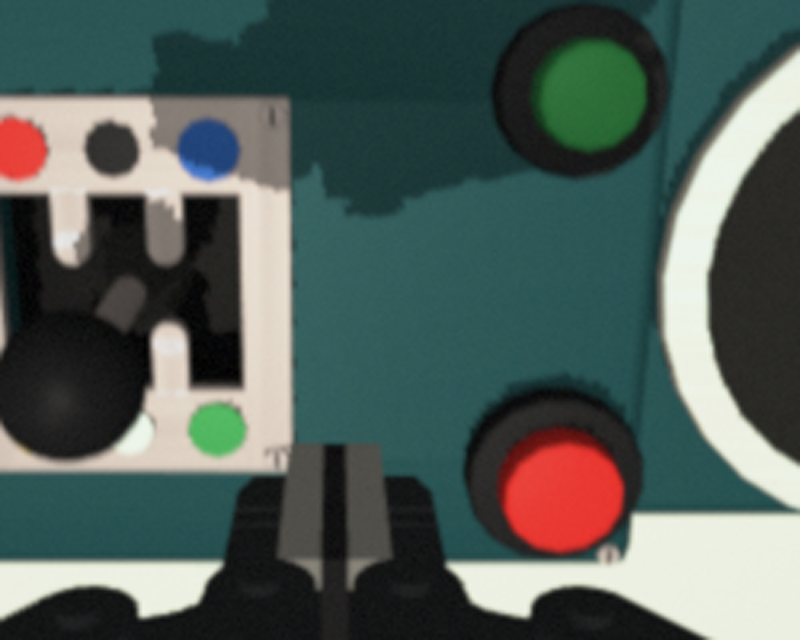

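```bash
cat >> h.py <<'E'
def px(u,v): return 220+u/3.2-.35,100+v/3.2-.35
def loc(P,g=(.5515,.010)):
    c,q=np.cos(.176),np.sin(.176); x,y=P[0]-g[0],P[1]-g[1]; return np.round([x*c-y*q,x*q+y*c],4)
E
python3 - <<'E'
from h import *
for k,(u,v,h) in dict(r=(17,149,.0935),b=(209,150,.0935),g=(217,429,.0935),ball=(68,386,.146),start=(590,97,.109),stop=(562,490,.11)).items():
    P=atz('w2',*px(u,v),h); print(k,P.round(4),loc(P))
print(dep('w2',*px(68,386)))
E
```

```text
r [ 0.5088 -0.0066  0.0935] [-0.0391 -0.0238]
b [0.5173 0.0403 0.0935] [-0.039   0.0238]
g [0.5907 0.027  0.0935] [0.0356 0.0236]
ball [0.5552 0.0081 0.146 ] [ 0.004  -0.0012]
start [0.5189 0.1312 0.109 ] [-0.0533  0.1136]
stop [0.6161 0.1137 0.11  ] [0.0454 0.1134]
[0.55016635 0.01341026 0.16179399]
```

```bash
python3 -m jog '[[[0.22,-0.32,0],[0,0,0],1],[[0.22,-0.31,0],[0,0,0],1],[[0,0,-0.42],[0,0,0],1],[[0,0,-0.41],[0,0,0],1],[[0,0,0],[0,0,0],1]]'
python3 - <<'E'
from h import *
s=ctrl.get_state(); print(s['ee_pos'],loc(s['ee_pos'],(.55,.0102)),s['ft_force'])
E
```

```text
clock: 4.38
ee_pos: [0.5977, 0.0007, 0.1181]
eef_rot: [-0.273, -3.119, -0.0]
ft_force: [-0.4, -0.2, -0.6]
opening: 0.0001
grip_force: 0.0
[0.59767195 0.00073626 0.11809723] [ 0.0486 -0.001 ] [-0.44211548 -0.17495557 -0.57986838]
```

```bash
python3 -m jog '[[[-0.06,0.01,0.02],[0,0,0],1],[[-0.05,0.01,0.02],[0,0,0],1],[[-0.05,0.01,0],[0,0,0],1],[[-0.05,0.01,0],[0,0,0],1],[[0,0,0],[0,0,0],1]]'
python3 - <<'E'
from h import *
s=ctrl.get_state(); print(s['ee_pos'],loc(s['ee_pos'],(.55,.0102)),s['ft_force'])
E
```

```text
clock: 5.0
ee_pos: [0.5824, 0.0046, 0.1272]
eef_rot: [0.272, 3.127, -0.0]
ft_force: [0.9, -1.1, 0.5]
opening: -0.0001
grip_force: 0.4
[0.58243904 0.00457913 0.12721331] [0.0329 0.0001] [ 0.85401462 -1.09201527  0.52053228]
```

```bash
python3 -m jog '[[[-0.03,0.005,0],[0,0,0],1],[[-0.03,0.005,0],[0,0,0],1],[[0,0,0],[0,0,0],1]]'
python3 - <<'E'
from h import *
s=ctrl.get_state(); print(s['ee_pos'],loc(s['ee_pos'],(.55,.0102)),s['ft_force'])
E
```

```text
clock: 5.38
ee_pos: [0.5762, 0.0055, 0.1267]
eef_rot: [0.273, 3.129, -0.0]
ft_force: [3.2, -0.4, 1.6]
opening: -0.0001
grip_force: 1.5
[0.57619743 0.00553188 0.12669452] [ 0.0266 -0.    ] [ 3.20484194 -0.37653008  1.58999226]
```

```bash
python3 -m jog '[[[0.3,-0.05,0],[0,0,0],1],[[0,0,0.4],[0,0,0],1],[[0,0.3,0.4],[0,0,0],1],[[-0.46,0.34,0],[0,0,0],1],[[0,0,0],[0,0,0],1]]'; python3 -m jog '[[[0,0,-0.4],[0,0,0],1],[[0,0,-0.42],[0,0,0],1],[[0,0,0],[0,0,0],1]]'
python3 - <<'E'
from h import *
s=ctrl.get_state(); print(s['ee_pos'],loc(s['ee_pos'],(.55,.0102)),s['ft_force'])
snap('wrist','w3',(220,100,470,300),3.2)
E
```

```text
clock: 6.0
ee_pos: [0.5543, 0.0665, 0.2047]
eef_rot: [-0.267, -3.122, 0.0]
ft_force: [0.2, -0.7, -0.4]
opening: 0.0004
grip_force: 0.0
clock: 6.38
ee_pos: [0.5549, 0.0642, 0.1197]
eef_rot: [-0.272, -3.118, 0.002]
ft_force: [-0.5, 0.5, 0.9]
opening: 0.0003
grip_force: 0.0
[0.55494551 0.06424311 0.11973209] [-0.0046  0.0541] [-0.54808086  0.52250695  0.89855928]
```

View pics/w3.png

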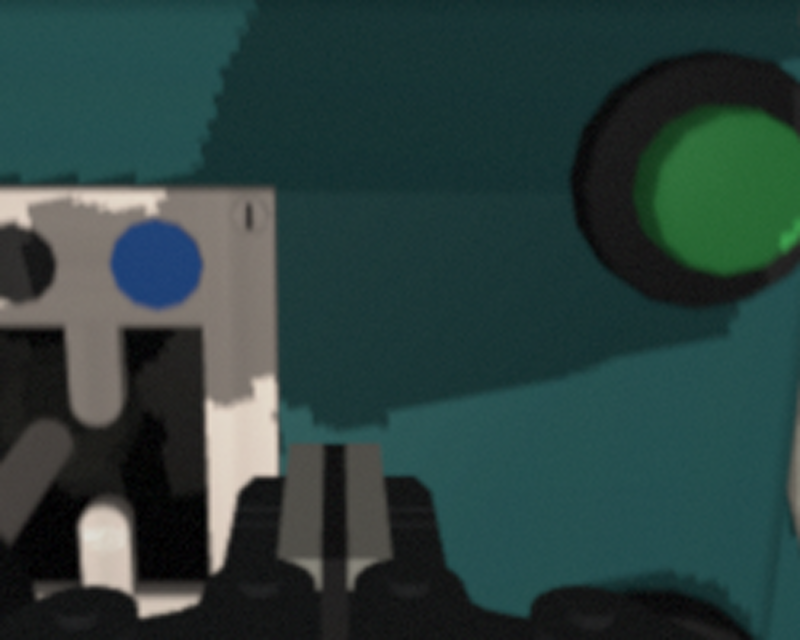

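```bash
python3 -m jog '[[[0.01,-0.2,0.05],[0,0,0],1],[[-0.02,-0.1,0],[0,0,0],1],[[-0.02,-0.1,0],[0,0,0],1],[[-0.02,-0.1,0],[0,0,0],1],[[0,0,0],[0,0,0],1]]'
python3 - <<'E'
from h import *
s=ctrl.get_state(); print(loc(s['ee_pos'],(.55,.0102)),s['ft_force'])
E
```

```text
clock: 7.05
ee_pos: [0.5539, 0.0133, 0.1292]
eef_rot: [-0.275, -3.128, 0.002]
ft_force: [-0.6, -0.6, -0.3]
opening: 0.0
grip_force: 0.0
[0.0033 0.0038] [-0.59422981 -0.56220276 -0.29884634]
```

```bash
python3 -m jog '[[[-0.02,-0.07,0],[0,0,0],1],[[-0.01,-0.06,0],[0,0,0],1],[[0,0,0],[0,0,0],1]]'
python3 - <<'E'
from h import *
s=ctrl.get_state(); print(loc(s['ee_pos'],(.55,.0102)),s['ft_force'])
E
```

```text
clock: 7.42
ee_pos: [0.5508, 0.0011, 0.1287]
eef_rot: [-0.273, -3.128, 0.001]
ft_force: [-0.0, 0.2, -1.1]
opening: 0.0002
grip_force: 0.4
[ 0.0024 -0.0088] [-0.00278664  0.18751298 -1.10702996]
```

```bash
python3 -m jog '[[[0.05,0.35,0],[0,0,0],1],[[0,0,0.4],[0,0,0],1],[[0,0,0.38],[0,0,0],1],[[0,0,0],[0,0,0],1]]'
python3 - <<'E'
from h import *
snap('wrist','w4',(140,100,390,300),3.2); s=ctrl.get_state(); print(s['ee_pos'])
E
```

```text
clock: 7.92
ee_pos: [0.5594, 0.036, 0.2112]
eef_rot: [0.272, 3.123, -0.002]
ft_force: [1.6, 0.0, -0.6]
opening: -0.0002
grip_force: 0.0
[0.55787785 0.03611895 0.20900925]
```

View pics/w4.png

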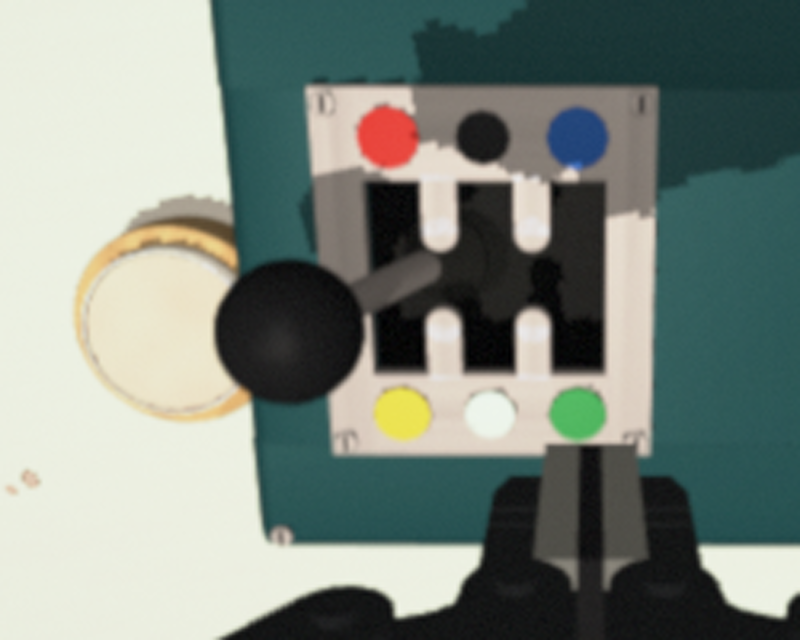

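Ball at crop (290,331), stem in the channel near the right column; the yellow badge is at (403,412). I'll convert these next.

```bash
python3 - <<'E'
from h import *
g=(.55,.0102)
for k,(u,v,h) in dict(r=(387,137,.0935),b=(577,137,.0935),g=(578,412,.0935),y=(403,412,.0935),ball=(290,331,.1406)).items():
    P=atz('w4',u/3.2+139.65,v/3.2+99.65,h); print(k,P.round(4),loc(P,g))
E
```

```text
r [ 0.509  -0.0072  0.0935] [-0.0373 -0.0243]
b [0.5173 0.04   0.0935] [-0.0374  0.0236]
g [0.5906 0.0272 0.0935] [0.037  0.0238]
y [ 0.5823 -0.0199  0.0935] [ 0.0371 -0.0239]
ball [ 0.5424 -0.0275  0.1406] [-0.0008 -0.0385]
```

```bash
python3 -m jog '[[[-0.35,-0.27,0],[0,0,0],1],[[-0.35,-0.28,0],[0,0,0],1],[[0,0,-0.45],[0,0,0],1],[[0,0,-0.44],[0,0,0],1],[[0,0,0],[0,0,0],1]]'
python3 - <<'E'
from h import *
s=ctrl.get_state(); print(s['ee_pos'],loc(s['ee_pos'],(.55,.0102)),s['ft_force'])
E
```

```text
clock: 8.6
ee_pos: [0.4814, -0.018, 0.1138]
eef_rot: [-0.272, -3.118, -0.0]
ft_force: [0.3, 0.3, 0.5]
opening: -0.0
grip_force: 0.0
[ 0.48140557 -0.01795727  0.11382559] [-0.0626 -0.0397] [0.33126328 0.28798566 0.52951009]
```

```bash
python3 -m jog '[[[0.25,-0.045,0.02],[0,0,0],1],[[0.1,-0.018,0],[0,0,0],1],[[0.1,-0.018,0],[0,0,0],1],[[0.1,-0.018,0],[0,0,0],1],[[0,0,0],[0,0,0],1]]'
python3 - <<'E'
from h import *
s=ctrl.get_state(); print(s['ee_pos'],loc(s['ee_pos'],(.55,.0102)),s['ft_force'])
E
```

```text
clock: 9.22
ee_pos: [0.5427, -0.0284, 0.1205]
eef_rot: [0.272, 3.129, 0.0]
ft_force: [-1.5, 0.6, -0.2]
opening: 0.0004
grip_force: 0.2
[ 0.54268607 -0.02838751  0.12047317] [-0.0004 -0.0393] [-1.48843298  0.60375529 -0.21273608]
```

```bash
python3 -m jog '[[[0.05,-0.009,0],[0,0,0],1],[[0.04,-0.007,0],[0,0,0],1],[[0,0,0],[0,0,0],1]]'
python3 -m jog '[[[0.02,-0.004,0],[0,0,0],1],[[0,0,0],[0,0,0],1]]'
python3 - <<'E'
from h import *
s=ctrl.get_state(); print(s['ee_pos'],loc(s['ee_pos'],(.55,.0102)),s['ft_force'])
E
```

```text
clock: 9.6
ee_pos: [0.5505, -0.0296, 0.1198]
eef_rot: [-0.272, -3.129, -0.001]
ft_force: [-2.1, 1.4, -1.2]
opening: 0.0001
grip_force: 1.0
clock: 9.85
ee_pos: [0.5523, -0.0302, 0.1199]
eef_rot: [-0.272, -3.129, -0.0]
ft_force: [-1.8, 1.4, -1.6]
opening: -0.0003
grip_force: 1.5
[ 0.55225522 -0.0301705   0.1198869 ] [ 0.0093 -0.0394] [-1.84150848  1.37900426 -1.58818876]
```

Push on gently until the force shows the slot end.

```bash
for i in 1; do python3 -m jog '[[[0.02,-0.004,0],[0,0,0],1],[[0,0,0],[0,0,0],1]]'; python3 -m jog '[[[0.015,-0.003,0],[0,0,0],1],[[0,0,0],[0,0,0],1]]'; done
python3 - <<'E'
from h import *
s=ctrl.get_state(); print(loc(s['ee_pos'],(.55,.0102)),s['ft_force'])
E
```

```text
clock: 10.1
ee_pos: [0.5542, -0.0307, 0.1199]
eef_rot: [-0.273, -3.128, 0.0]
ft_force: [-4.3, 1.7, -2.4]
opening: 0.0001
grip_force: 1.9
clock: 10.35
ee_pos: [0.5548, -0.0308, 0.1198]
eef_rot: [-0.272, -3.127, -0.0]
ft_force: [-5.8, 2.6, -2.0]
opening: 0.0003
grip_force: 3.0
[ 0.0119 -0.0395] [-5.79335085  2.60701757 -1.98486773]
```

```bash
python3 -m jog '[[[0.015,-0.003,0],[0,0,0],1],[[0,0,0],[0,0,0],1]]'; python3 -m jog '[[[-0.3,0.05,0],[0,0,0],1],[[-0.1,0.2,0.45],[0,0,0],1],[[0.3,0.4,0.45],[0,0,0],1],[[0.3,0.1,0],[0,0,0],1],[[0,0,0],[0,0,0],1]]'
python3 - <<'E'
from h import *
snap('wrist','w5',(140,100,390,300),3.2); s=ctrl.get_state(); print(s['ee_pos'])
E
```

```text
clock: 10.6
ee_pos: [0.5551, -0.0308, 0.1197]
eef_rot: [-0.272, -3.124, -0.001]
ft_force: [-8.7, 1.8, -0.1]
opening: 0.0001
grip_force: 4.2
clock: 11.22
ee_pos: [0.5805, 0.0412, 0.2097]
eef_rot: [0.27, 3.121, -0.0]
ft_force: [-1.0, 0.4, -0.4]
opening: 0.0
grip_force: 0.0
[0.5782907  0.04080299 0.20861266]
```

View pics/w5.png

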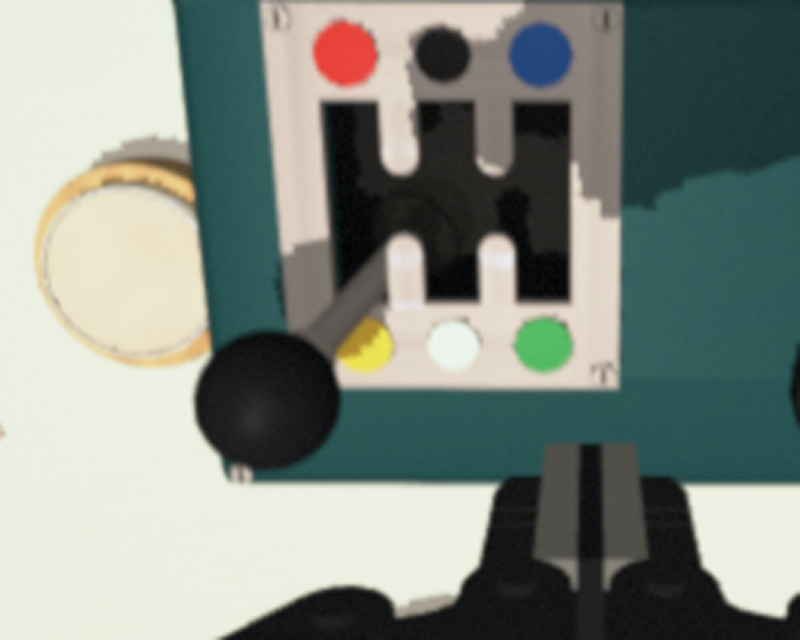

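```bash
python3 - <<'E'
from h import *
P=atz('w5',267/3.2+139.65,400/3.2+99.65,.1345); print(P.round(4),loc(P,(.55,.0102)))
E
python3 -m jog '[[[-0.3,0.45,0],[0,0,0],1],[[-0.3,0.45,0],[0,0,0],1],[[0,0,-0.35],[0,0,0],1],[[0,0,-0.35],[0,0,0],1],[[0,0,0],[0,0,0],1]]'
```

```text
[ 0.5801 -0.0333  0.1345] [ 0.0372 -0.0375]
clock: 11.9
ee_pos: [0.5125, 0.13, 0.1345]
eef_rot: [-0.273, -3.124, 0.003]
ft_force: [-0.2, -0.1, 1.2]
opening: 0.0001
grip_force: 0.0
```

```bash
python3 - <<'E'
from h import *
for u,v in [(590,97),(515,90),(580,20),(585,165),(655,80)]: print(dep('w2',*px(u,v)).round(4))
print(ctrl.get_state()['ee_pos'])
E
python3 -m jog '[[[0.05,0.01,-0.15],[0,0,0],1],[[0,0,-0.04],[0,0,0],1],[[0,0,0],[0,0,0],1]]'
```

```text
[0.5188 0.1309 0.1104]
[0.5153 0.116  0.0993]
[0.502  0.1328 0.0998]
[0.5362 0.1308 0.0985]
[0.5189 0.1494 0.0985]
[0.51251796 0.13000564 0.13449499]
clock: 12.28
ee_pos: [0.5211, 0.1317, 0.1184]
eef_rot: [0.273, 3.129, 0.0]
ft_force: [0.0, 0.5, -0.7]
opening: 0.0005
grip_force: 0.0
```

```bash
python3 -m jog '[[[-0.02,0,-0.06],[0,0,0],1],[[0,0,-0.05],[0,0,0],1],[[0,0,0],[0,0,0],1]]'; python3 -m jog '[[[0,0,-0.03],[0,0,0],1],[[0,0,0],[0,0,0],1]]';  python3 -m jog '[[[0,0,-0.02],[0,0,0],1],[[0,0,0],[0,0,0],1]]'
```

```text
clock: 12.65
ee_pos: [0.5186, 0.1319, 0.1071]
eef_rot: [0.273, 3.13, -0.0]
ft_force: [-0.1, -0.2, 2.4]
opening: 0.0003
grip_force: 1.2
clock: 12.9
ee_pos: [0.5187, 0.1319, 0.1043]
eef_rot: [0.273, 3.13, 0.0]
ft_force: [-1.0, -0.7, 4.0]
opening: -0.0
grip_force: 2.0
clock: 13.15
ee_pos: [0.5187, 0.1319, 0.103]
eef_rot: [0.272, 3.129, 0.0]
ft_force: [-2.5, -0.2, 8.2]
opening: -0.0001
grip_force: 4.2
```

```bash
python3 -m jog '[[[0,0,-0.015],[0,0,0],1],[[0,0,0],[0,0,0],1],[[0,0,0],[0,0,0],1]]'; python3 -m jog '[[[0,0,0.1],[0,0,0],1],[[0,0,0.4],[0,0,0],1],[[-0.1,0.4,0.5],[0,0,0],1],[[-0.3,0.5,0.2],[0,0,0],1],[[-0.2,0.5,0],[0,0,0],1]]'; python3 -m jog '[[[0,0.5,0],[0,0,0],1],[[0,0,0],[0,0,0],1]]'
python3 - <<'E'
from h import *
snap('top','top2',(240,125,410,230),4.7)
print(dep('top2',320,194).round(4),dep('top2',326,157).round(4))
E
```

```text
clock: 13.52
ee_pos: [0.5188, 0.1319, 0.1028]
eef_rot: [0.272, 3.129, 0.0]
ft_force: [-6.1, -1.2, 16.5]
opening: -0.0001
grip_force: 8.2
clock: 14.15
ee_pos: [0.4597, 0.2722, 0.2211]
eef_rot: [0.274, 3.125, 0.004]
ft_force: [1.2, 0.3, -0.8]
opening: -0.0001
grip_force: 0.0
clock: 14.4
ee_pos: [0.4586, 0.3232, 0.2184]
eef_rot: [0.266, 3.13, 0.001]
ft_force: [0.4, -0.4, 0.1]
opening: 0.0004
grip_force: 0.0
[0.5224 0.131  0.1067] [0.6172 0.1139 0.1093]
```

View pics/top2.png

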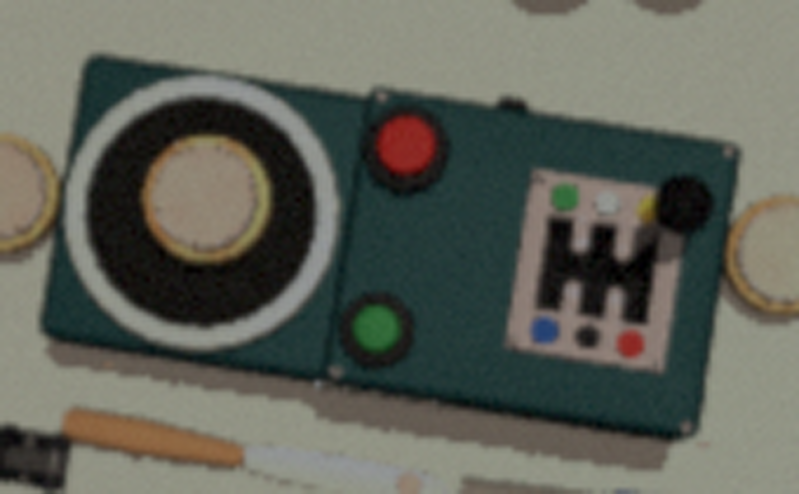

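The lever ball sits at (684,205), beside and over the yellow badge. The start button is back up, and the tins, spatula and marker haven't moved.

```bash
python3 -c "
from station import ctrl; print(ctrl.job_done())"
```

```text
the job is handed in; nothing more can be done
None
```

The lever is fully home in the yellow-badge slot, the green start button was then pressed right down and sprang back, and the job was handed in at about 14.5 s with nothing else moved.

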